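# Let the sign hoist's winch back by one notch

## Robot

A 7-joint arm with a two-finger parallel gripper is mounted at the origin on the work surface. World frame = base frame: x ahead of the robot, y to its left, z up, the work surface at z = 0. Lengths are in m, angles in rad, forces in N, time in s.
With the tool pointing down it reaches from about 0.425 to 0.825 m from the base axis. Payload 3.6 kg.
Tool frame: the origin (TCP) lies midway between the tips of the shut fingers; the grasp point (between the pads) lies 19 mm behind it; z points along the fingers, y is the direction in which the jaws open and shut (so a half turn about z gives the same grasp; the last joint's range is limited). The gripper opens to 85 mm and grips with 20 to 120 N. Pads are 22 mm wide; open, the fingers measure 114 mm over their backs; the gripper's body (76 mm by 85 mm) begins 54 mm behind the grasp point. The pads swing forward as they close: fully open they stand 13 mm farther back than shut.
Start: joints at [-1.345, 0.615, -0.013, 1.423, 0.008, 1.103, -0.04], TCP at [0.162, 0.629, 0.231] pointing down, gripper open.
Joint ranges: [-3.12, 3.12], [-0.3, 2.06], [-1.34, 1.32], [0.26, 2.42], [-1.36, 4.5], [0.01, 1.98], [-2.84, 2.84]. Speed limits (rad/s): [2.79, 2.79, 3.14, 3.14, 3.14, 3.14, 3.14].

## Interface

Orientations are given as [roll, pitch, yaw] about the fixed x, y, z axes, in that order (R = Rz(yaw) Ry(pitch) Rx(roll)).
In Python, from cell import state, camera, camera_model, close_job gives the robot as it stands.
- The arm moves only by the shell command python3 -m handwheel 'ROWS' [OPENING] [FORCE]. ROWS is JSON, a list of rows, each a list of 2 entries, a list of its own where there are three numbers: the shift along the world's x, y, z in mm, then the turn about the world's z in degrees. A call has 1 to 5 rows; each row shifts and turns the commanded pose from where the row before left it; what a row does not reach is not made up. A row lasts 1/10 s, in which the tool goes at most 50 mm and 8.59 degrees, less where a joint would pass 70% of its speed; a pose out of reach is approached as far as the arm can. A call with a gripper value outside its range is refused whole. OPENING is the opening, from -1 (shut) to 1 (fully open), so that 0 is half open, set as the call begins (- or left out, the last holds). The fingers move at their own pace and stop on an object; FORCE is the grip in N (left out, the last holds). Time passes only in rows, so rows that do not move let the fingers close. It gives the time, the measured TCP pose, the force and the opening at its end, in the units of the state.
- state(): the state, without advancing time (a new reading comes with each control period).
- camera(name): name is "scene" or "top" or "wrist"; returns the picture (400x640x3 uint8, red, green, blue); there is no depth.
- camera_model(name): a dict with "intrinsics" (3x3 intrinsics, pixels), "R" (3x3) and "t" (3): a world point X has camera coordinates R X + t. Camera axes: x right, y down, z forward; pixel columns grow to the right and rows downward; lengths in m; the calibration is good to about 2 mm. The wrist camera is an equidistant fisheye: a pixel r from the principal point sees the ray r / f radians off the axis. A picture is of the moment at which its call begins: read the wrist's pose just before it. camera_model takes no time and is no camera call; for the wrist camera it gives the pose at the moment of the call.
- close_job(): hands the job in, once; it reports no verdict.
The state is a dict: "clock": time; "joint_pos": joint angles; "joint_velocities": joint speeds; "effort": joint torques, N m; "tcp_pos": TCP position; "orientation": TCP orientation; "force": force on the tool from outside, world axes, zero at the start; "torque": the same for the moment, N m; "opening": opening from 0.0 (shut) to 1.0 (fully open).
Only numpy, scipy, OpenCV 4.12 (cv2) and the standard library are available. Lean on these libraries where they do the work, as an engineer would, in place of code of your own. Each camera call takes 0.05 s, during which the arm holds its last target.

## Task

The sign hanging behind the signing table is one notch too high on its hand winch. With light fingertip pushes, lift the winch's pawl off the ratchet wheel, push the hand wheel back (its top away from you) and drop the pawl into the very next notch: finish with the pawl fully down, the wheel backed up against it one notch from where it was, and your hand clear. Nothing needs gripping; leave the book, marker, mug and card box where they are.

Things in the scene. Friction and masses are not known exactly. Their poses are not given: they have to be found in the camera images.
- winch: Hand winch on a plywood board (240 x 170 x 18 mm) fixed to the table. Origin: centre of the board's underside. z up, y along the shaft, x level across it, away from the robot at yaw 0. Side plates and round drum guard reach 154 mm above the table. Ratchet wheel and pawl sit outside one side plate at y = +68 mm, the hand wheel outside the other at y = -115 mm.
- shaft (a point): Centre of the shaft, 105 mm above the table, midway between the side plates. The steel ratchet wheel on it is 12 mm thick, 110 mm over the tips of its 16 saw teeth, which are 8 mm deep.
- ratchet_wheel (a joint): Turn of wheel, shaft and hand wheel, one piece (rad). It grows as the wheel goes back: its top moves to winch +x. At 0 a tooth bears on the pawl; it starts 0.01 to 0.06 below. One notch is 0.393 rad (22.5 deg). A lowered pawl stops it dead at each notch going back. A drag brake (0.2 N m) holds it wherever it is left.
- pawl (a joint): Turn of the pawl (rad). 0: fully down, nose in a notch; it clears the teeth above 0.12. It swings by its weight (110 g): from about 1.2 on it falls back to its stop at 1.65 and stays there, below about 0.9 it falls down onto the wheel. If dropped between notches its nose lies on a sloping tooth back, and the wheel can be pushed on back until the next tooth meets the pawl.
- pawl_pivot (a point): Pivot of the pawl: winch x = 46, y = 68 mm, 178 mm high, axis along the shaft. The pawl is a 12 mm thick steel bell crank: a 70 mm arm with the hooked nose runs from here to -x (20 deg below level when down) and a thumb lever stands up (leaning 15 deg to -x). Work it with a finger in the V (95 deg) between the two, and draw the finger up out of it so that the pawl can fall fully.
- pawl_knob (a point): Centre of the 22 mm steel ball on the end of the pawl's thumb lever, 52 mm from the pivot, 228 mm above the table when the pawl is down. Pushing it to winch +x lifts the nose; when the pawl is thrown back the lever lies level, pointing to +x.
- pawl_nose (a point): Tip of the pawl's nose, 150 mm above the table when down. With the pawl thrown back the arm stands nearly upright, its end about 65 mm above the pivot and 25 mm to -x of it; pushing that raised arm to winch -x brings the pawl down again.
- grip_end (a point): On the uppermost arm of the hand wheel, 86 mm from the shaft axis (the round end is 9 mm further), 186 mm high. Four radial arms in the plane y = -115 mm: 10 mm bars, 18 mm black grips on the outer 40 mm. At wheel angle 0 this arm leans 20 deg from upright to -x. Push its -x side towards +x: one notch moves the end 34 mm.
- book: Closed hardback book, 153 x 210 x 24 mm, lying to the +y side of the winch; origin at the centre of its underside. To be left alone.
- marker: Marker pen, 133 mm long, 16 mm thick, lying on the robot's side of the winch; origin under its middle. To be left alone.
- mug: Pale ceramic mug, 80 mm across, 95 mm high, standing on the -y side of the winch beyond the hand wheel; origin at the centre of its underside. To be left alone.
- card_box: Small brown cardboard box, 60 x 95 x 45 mm, standing beyond the winch on its +x side; origin at the centre of its underside. To be left alone.

How it is judged:
On the way, in this order (a step that is already met when the one before it is completed fails the run):
1. the pawl is lifted clear of the ratchet teeth (value of joint pawl above 0.3 rad), for 0.1 s.
2. the wheel is pushed back past its old notch while the pawl is off the teeth (value of joint ratchet_wheel above 0.05 rad and value of joint pawl above 0.15 rad), for 0.05 s.
3. the pawl is dropped back onto the ratchet wheel (value of joint pawl below 0.14 rad), for 0.1 s.
At the end, for the whole second after the job is handed in: the ratchet wheel stands one notch (0.393 rad) back from zero, within -0.09 and +0.05 rad, and is still; the pawl is down in that notch (joint below 0.04 rad) (value of joint ratchet_wheel between 0.303 and 0.443 rad and value of joint pawl below 0.04 rad and velocity of joint ratchet_wheel between -0.05 and 0.05 rad/s); the robot touches nothing.
It fails at once if the wheel runs back more than one and a half notches (value of joint ratchet_wheel above 0.59 rad).
It fails at once if the fingers squeeze or force the winch, its pawl or its wheel with over 40 N (contact force between the fingers and winch above 40 N).
It fails at once if the book or the card box is lifted, or shifted by more than 25 mm (distance of any of book, card_box from where it was at the start of the episode above 0.025 m).
It fails at once if the marker is lifted, or shifted by more than 25 mm (distance of marker from where it was at the start of the episode above 0.025 m).
It fails at once if the mug is lifted, tipped, or shifted by more than 25 mm (distance of mug from where it was at the start of the episode above 0.025 m or angle between mug's own z axis and vertical above 0.3 rad).
It also fails if it takes over 62 s, if anything falls off the work surface, if the arm or the gripper's body presses on something with over 40 N, if the wrist force passes 120 N, or if a joint passes its speed limit or range.

## Working session

There is one attempt and no reset: what is moved stays moved. The work goes in short steps, Python scripts to look and compute and a shell command to move; the robot and the scene stay as the last step left them, time stands still between calls to the robot, and variables do not carry over. Pictures are saved under pics/ and viewed, and the job is handed in when it is done.

```bash
mkdir -p pics; ls
python3 - <<'E'
from cell import state,camera,camera_model
import cv2
s=state();print(s)
for n in("scene","top","wrist"):
    m=camera_model(n);print(n,m)
    cv2.imwrite(f"pics/{n}0.png",camera(n)[:,:,::-1])
E
```

```text
pics
{'clock': 0.0, 'joint_pos': array([-1.34549694,  0.61593365, -0.01264465,  1.42496011,  0.00809557,
        1.10341394, -0.0404032 ]), 'joint_velocities': array([ 0.00073599, -0.00011131, -0.00045083,  0.00084061, -0.00011871,
        0.00024573, -0.0008356 ]), 'effort': array([ 1.82029630e-04, -4.69214952e+01,  2.59103989e-01, -1.71032506e+01,
        9.87570500e-03,  9.79598175e-03, -1.74936622e-05]), 'tcp_pos': array([0.16172271, 0.62873564, 0.23010844]), 'orientation': array([-3.13892750e+00,  2.02844446e-05,  2.88987816e+00]), 'force': array([ 0.75857725, -0.55469762, -0.40767107]), 'torque': array([ 0.01938981, -0.03708174,  0.00388822]), 'opening': 1.003184696728382}
scene {'intrinsics': array([[506.2734105 ,   0.        , 321.99426869],
       [  0.        , 506.2734105 , 198.99718598],
       [  0.        ,   0.        ,   1.        ]]), 'R': array([[ 0.35242586,  0.93570176,  0.01606973],
       [ 0.76969884, -0.28004918, -0.57370389],
       [-0.53231542,  0.21455693, -0.81890513]]), 't': array([-0.22570407, -0.34337091,  1.64602737])}
top {'intrinsics': array([[397.3510925 ,   0.        , 317.58102293],
       [  0.        , 397.3510925 , 200.49626921],
       [  0.        ,   0.        ,   1.        ]]), 'R': array([[ 0.01630459, -0.99966136, -0.02028094],
       [-0.99462865, -0.01414225, -0.10253706],
       [ 0.10221552,  0.02184382, -0.99452242]]), 't': array([0.0447205 , 0.61350208, 1.06526781])}
wrist {'intrinsics': array([[309.70691629,   0.        , 317.98359074],
       [  0.        , 309.70691629, 195.07847734],
       [  0.        ,   0.        ,   1.        ]]), 'R': array([[ 0.24870854,  0.96857566, -0.00229431],
       [ 0.91681052, -0.23465105,  0.32310579],
       [ 0.31241404, -0.08246262, -0.94636007]]), 't': array([-0.64846832, -0.04199273,  0.38058766])}
```

View pics/scene0.png

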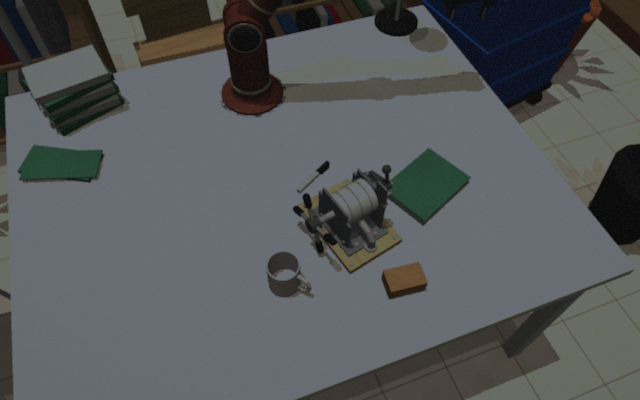

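View pics/top0.png

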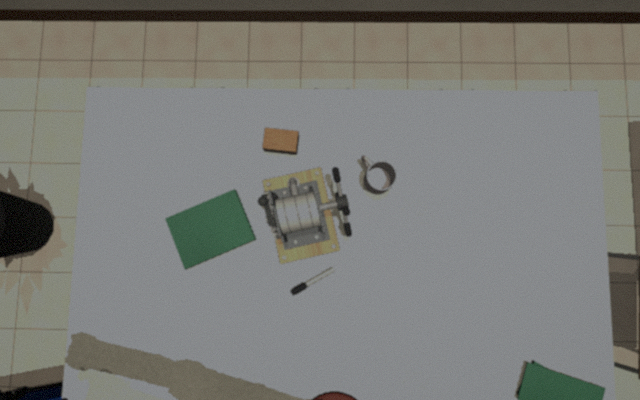

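View pics/wrist0.png

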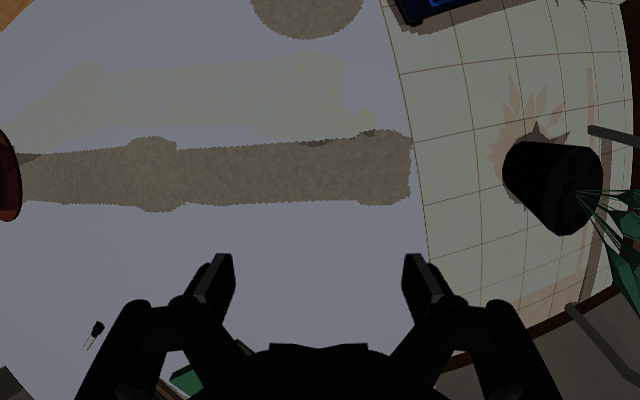

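```bash
cat > h.py <<'E'
import numpy as np,cv2,json
from cell import state,camera,camera_model
def proj(m,X):
    X=np.atleast_2d(X);c=X@m['R'].T+m['t'];K=m['intrinsics']
    return np.c_[K[0,0]*c[:,0]/c[:,2]+K[0,2],K[1,1]*c[:,1]/c[:,2]+K[1,2]]
def projw(m,X):
    X=np.atleast_2d(X);c=X@m['R'].T+m['t'];K=m['intrinsics']
    rr=np.hypot(c[:,0],c[:,1]);th=np.arctan2(rr,c[:,2])
    return np.c_[K[0,0]*th*c[:,0]/rr+K[0,2],K[1,1]*th*c[:,1]/rr+K[1,2]]
def ray(m,p,fish=False):
    K=m['intrinsics'];a=np.array([(p[0]-K[0,2])/K[0,0],(p[1]-K[1,2])/K[1,1]])
    if fish:
        th=np.linalg.norm(a);d=np.r_[np.sin(th)*a/th,np.cos(th)]
    else: d=np.r_[a,1]
    d=m['R'].T@d;return -m['R'].T@m['t'],d/np.linalg.norm(d)
def atz(m,p,z,fish=False):
    o,d=ray(m,p,fish);return o+d*(z-o[2])/d[2]
def tri(rs):
    A=sum(np.eye(3)-np.outer(d,d) for o,d in rs);b=sum((np.eye(3)-np.outer(d,d))@o for o,d in rs)
    X=np.linalg.solve(A,b);return X,[np.linalg.norm(np.cross(X-o,d)) for o,d in rs]
def crop(img,x0,y0,x1,y1,k,name):
    cv2.imwrite(name,cv2.convertScaleAbs(cv2.resize(img[y0:y1,x0:x1],None,fx=k,fy=k,interpolation=cv2.INTER_CUBIC),alpha=1.6,beta=10))
E
python3 - <<'E'
from h import *
print(proj(camera_model('scene'),[.16,.63,.23]),proj(camera_model('top'),[.16,.63,.23]))
crop(cv2.imread('pics/scene0.png'),280,140,440,290,5,'pics/scene0c.png')
crop(cv2.imread('pics/top0.png'),230,110,410,310,3,'pics/top0c.png')
crop(cv2.imread('pics/top0.png'),245,155,365,275,5,'pics/top0d.png')
E
```

```text
[[464.32903903  21.49453613]] [[ 48.38900054 393.92044525]]
```

View pics/scene0c.png

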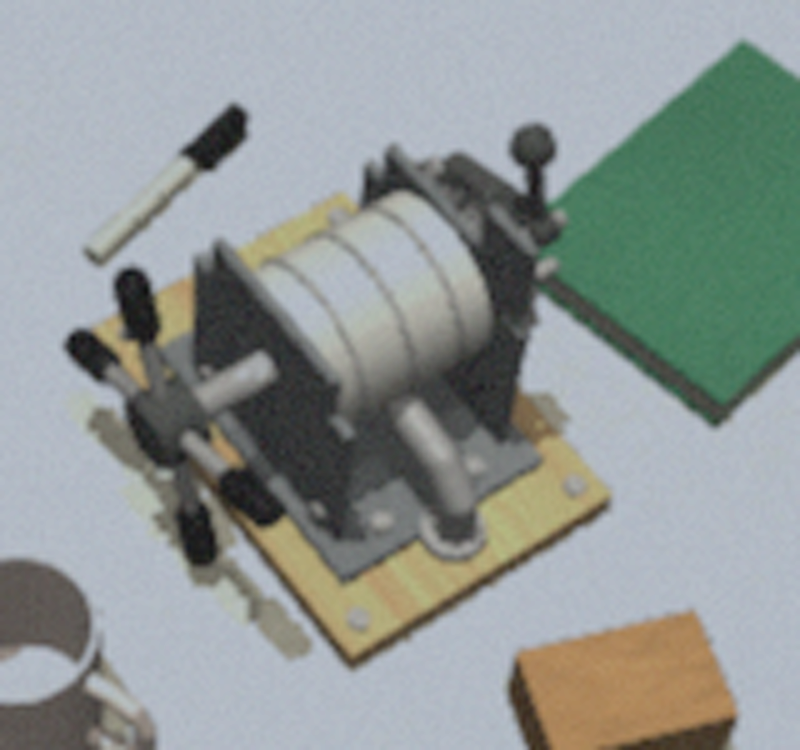

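View pics/top0d.png

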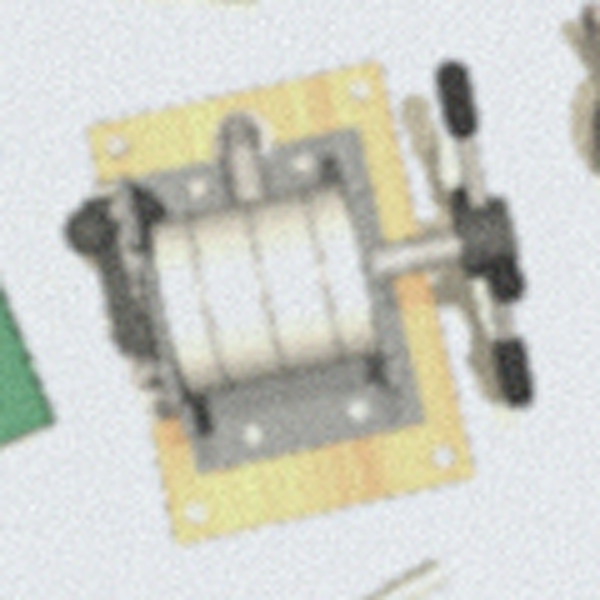

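Run:
```python
from h import *
from scipy.optimize import least_squares
ms,mt=camera_model('scene'),camera_model('top')
T=lambda a,b:np.array([a/5+245,b/5+155]);S=lambda a,b:np.array([a/5+280,b/5+140])
print('cams',-ms['R'].T@ms['t'],-mt['R'].T@mt['t'])
C=[T(88,128),T(380,62),T(475,475),T(177,545)]
P=[atz(mt,c,.018) for c in C];print(np.round(P,4))
for a,b in((0,1),(1,2),(2,3),(3,0)):print(np.linalg.norm(P[a]-P[b]))
for s in (S(355,655),S(610,497)):print('scene corner',atz(ms,s,.018))
k,e=tri([ray(mt,T(88,228)),ray(ms,S(532,145))]);print('knob',k,e)
loc=dict(c=np.array([[.12,.085,.018],[.12,-.085,.018],[-.12,-.085,.018],[-.12,.085,.018]]))
kn=np.array([[.046-.052*np.sin(np.radians(15)),.068,.178+.052*np.cos(np.radians(15))]])
def W(p,L):
    c,s=np.cos(p[2]),np.sin(p[2]);return L@np.array([[c,-s,0],[s,c,0],[0,0,1]]).T+np.r_[p[:2],0]
tp=np.vstack(C+[T(88,228)]);sp=np.vstack([S(355,655),S(610,497),S(532,145)])
tl=np.vstack([loc['c'],kn]);sl=np.vstack([loc['c'][1],loc['c'][0],kn])
f=lambda p:np.r_[(proj(mt,W(p,tl))-tp).ravel(),(proj(ms,W(p,sl))-sp).ravel()]
r=least_squares(f,[.55,0,0]);print(r.x,np.degrees(r.x[2]));print(np.round(r.fun.reshape(-1,2),1))
p=r.x
print('knob fit',W(p,kn),'pivot',W(p,np.array([[.046,.068,.178]])),'nose',W(p,np.array([[.046-.07*np.cos(.349),.068,.15]])))
for a in (-20,70,160,250):
    a=np.radians(a);L=np.array([[.086*np.sin(a),-.115,.105+.086*np.cos(a)],[.095*np.sin(a),-.115,.105+.095*np.cos(a)]])
    w=W(p,L);print('arm',np.round(w[0],4),proj(mt,w[1:]),(proj(ms,w[1:])-[280,140])*5,(proj(mt,w[1:])-[245,155])*5)
np.save('pose.npy',p)
for n,q in(('mug',(378,177)),('box',(281,140)),):print(n,atz(mt,q,.095 if n=='mug' else .045))
```

```text
cams [ 1.2200419  -0.23813563  1.15457404] [0.5005907  0.03011214 1.12324639]
[[ 0.6684  0.2103  0.018 ]
 [ 0.7082  0.0463  0.018 ]
 [ 0.4778 -0.0097  0.018 ]
 [ 0.4368  0.154   0.018 ]]
0.16881812784713876
0.2370424191417317
0.1687884052351253
0.23834998563734974
scene corner [0.71130413 0.0503573  0.018     ]
scene corner [0.67268707 0.21018676 0.018     ]
knob [0.59054119 0.1748052  0.23027478] [np.float64(0.0005059035942463539), np.float64(0.0005059035942462287)]
[0.57401789 0.10111086 0.24054975] 13.78248534417454
[[-0.7 -0.7]
 [-0.3 -0.9]
 [ 0.1  0. ]
 [-0.4 -0.2]
 [-0.1  0.5]
 [-1.3  0.2]
 [ 0.3 -1. ]
 [-0.5  0.2]]
knob fit [[0.58942225 0.1749055  0.22822814]] pivot [[0.60249333 0.17811183 0.178     ]] nose [[0.53860727 0.16244061 0.15      ]]
arm [ 0.5728 -0.0176  0.1858] [[346.80171248 212.05193267]] [[126.51942055 271.220585  ]] [[509.00856241 285.25966335]]
arm [0.6799 0.0087 0.1344] [[334.46995639 166.62472285]] [[272.78263022 520.96588761]] [[447.34978195  58.12361427]]
arm [ 0.63   -0.0036  0.0242] [[338.10650065 194.20498575]] [[200.14250624 559.91866483]] [[465.53250325 196.02492874]]
arm [ 0.5229 -0.0298  0.0756] [[349.32009483 236.45221838]] [[ 68.57971584 333.99762911]] [[521.60047414 407.26109189]]
mug [ 0.67015258 -0.10399774  0.095     ]
box [0.77885355 0.15815833 0.045     ]
```

```bash
python3 - <<'E'
from h import *
m=camera_model('wrist');s=state();print('cam-tcp',-m['R'].T@m['t']-s['tcp_pos'])
E
python3 -m handwheel '[[[0,0,40],7],[[0,0,40],7],[[20,-20,0],7],[[30,-35,0],7.2],[[30,-35,0],0]]' -1 20
python3 -m handwheel '[[[31,-36,0],0],[[31,-36,0],0],[[31,-36,0],0],[[31,-36,0],0],[[31,-36,0],0]]'
```

```text
cam-tcp [-0.08089152  0.02074568  0.14200844]
clock: 0.65
tcp_pos: [0.2423, 0.5385, 0.311]
orientation: [-3.141, -0.0, -2.897]
force: [1.7, -0.0, 0.3]
opening: 0.146
clock: 1.15
tcp_pos: [0.3978, 0.3577, 0.3112]
orientation: [-3.141, -0.0, -2.901]
force: [1.0, 0.2, -0.2]
opening: -0.002
```

```bash
python3 -m handwheel '[[[31,-36,0],0],[[31,-36,0],0],[[31,-36,0],0],[[31,-36,0],0],[[20,-23,0],0]]'
python3 -m handwheel '[[[21,-22,0],0],[[0,0,0],0],[[0,0,0],0]]'
python3 - <<'E'
from h import *
for n in("scene","top","wrist"):
    i=camera(n)[:,:,::-1]
    if n=='scene': crop(i,280,80,440,230,5,'pics/scene1.png')
    if n=='top': crop(i,220,130,380,280,5,'pics/top1.png')
    if n=='wrist': cv2.imwrite('pics/wrist1.png',cv2.convertScaleAbs(i,alpha=1.6))
E
```

```text
clock: 1.65
tcp_pos: [0.543, 0.188, 0.3109]
orientation: [-3.139, -0.0, -2.906]
force: [-0.5, -0.2, -0.3]
opening: -0.001
clock: 1.95
tcp_pos: [0.5619, 0.1699, 0.3107]
orientation: [3.141, -0.001, -2.903]
force: [-0.3, -0.0, 1.0]
opening: -0.002
```

View pics/scene1.png

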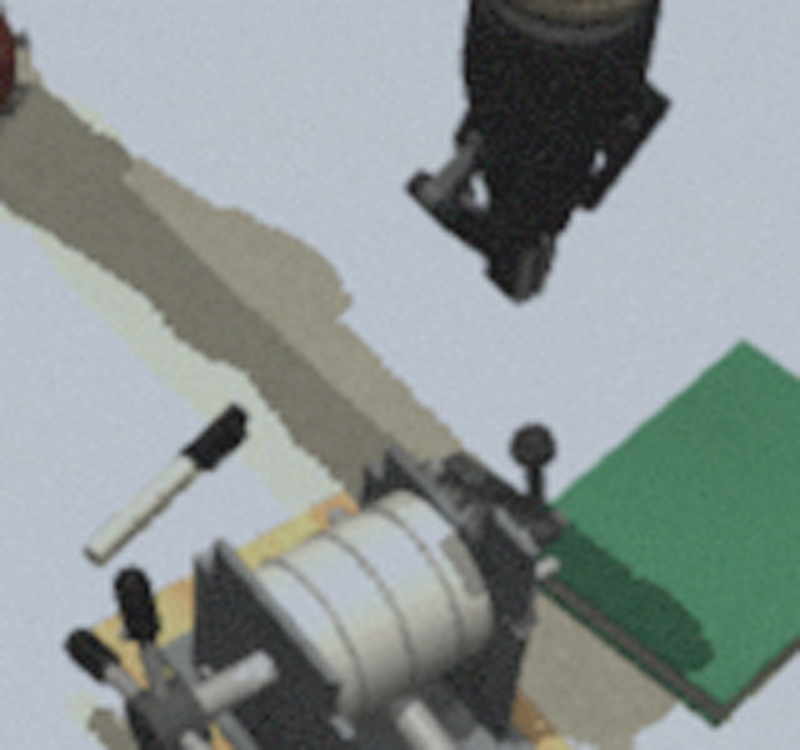

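View pics/wrist1.png

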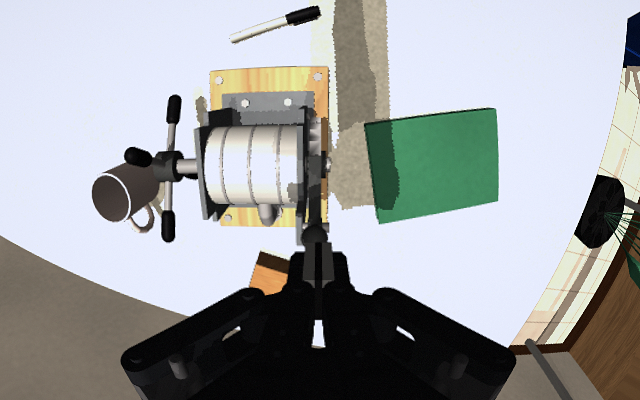

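Run:
```python
from h import *
m=camera_model('wrist');p=np.load('pose.npy')
i=cv2.imread('pics/wrist1.png')
cv2.imwrite('pics/wrist1c.png',cv2.resize(i[130:300,240:400],None,fx=4,fy=4,interpolation=cv2.INTER_CUBIC)[:600])
print('knob',projw(m,[[.5894,.1749,.2282],[.6025,.1781,.178],[.5386,.1624,.15]]),'arm end',projw(m,[.5728,-.0176,.1858]))
s=state();print('tip',projw(m,s['tcp_pos']),s['tcp_pos'],s['joint_pos'])
c,si=np.cos(p[2]),np.sin(p[2]);d=s['tcp_pos'][:2]-p[:2];print('local',c*d[0]+si*d[1],-si*d[0]+c*d[1])
```

```text
knob [[312.89495746 236.18577536]
 [313.64317303 225.6787968 ]
 [313.87200279 153.39405301]] arm end [[130.7485131  155.49049803]]
tip [[318.26888341 258.00921094]] [0.56094016 0.17212255 0.31121478] [-0.32556961  0.44993156 -0.0139676   1.48872766  0.00533687  1.20354452
  1.4738928 ]
local 0.004216402927529178 0.07208265808231137
```

View pics/wrist1c.png

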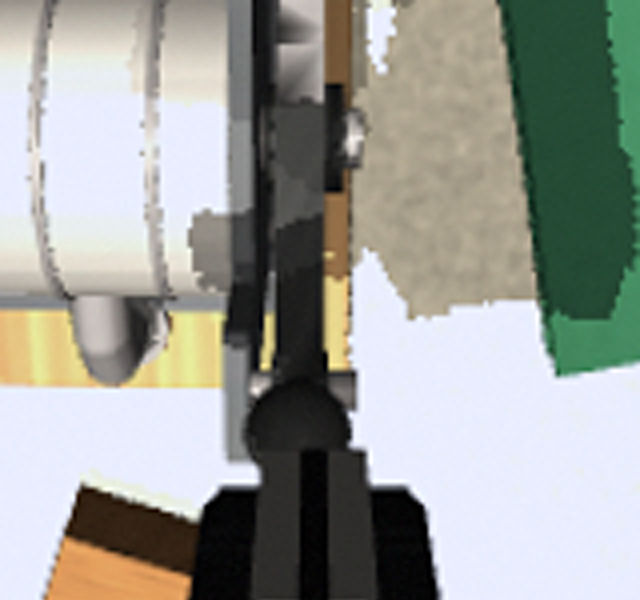

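```bash
python3 -m handwheel '[[[0,-2,-35],0],[[0,0,-35],0],[[0,0,-25],0],[[0,0,-9],0],[[0,0,0],0]]'
python3 - <<'E'
from h import *
for n in("scene","wrist"):
    i=camera(n)[:,:,::-1]
    if n=='scene': crop(i,320,110,440,220,6,'pics/scene2.png')
    else: cv2.imwrite('pics/wrist2.png',cv2.convertScaleAbs(i,alpha=1.6))
E
```

```text
clock: 2.6
tcp_pos: [0.5609, 0.1693, 0.2064]
orientation: [3.141, -0.003, -2.899]
force: [-0.6, -0.3, -0.6]
opening: -0.002
```

View pics/scene2.png

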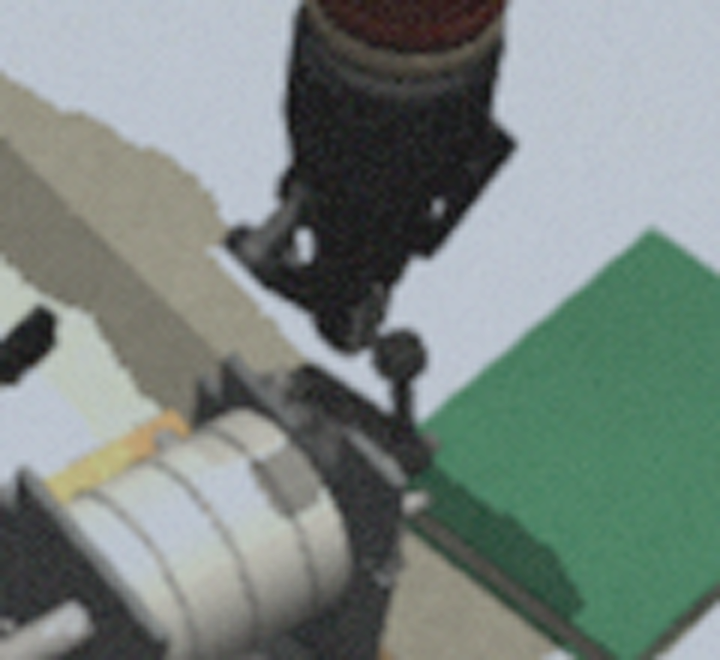

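```bash
python3 -m handwheel '[[[8,2,0],0],[[8,2,0],0],[[8,2,0],0],[[8,2,0],0],[[0,0,0],0]]'
python3 - <<'E'
from h import *
crop(camera('scene')[:,:,::-1],320,110,440,220,6,'pics/scene3.png')
E
```

```text
clock: 3.2
tcp_pos: [0.5954, 0.1768, 0.2072]
orientation: [-3.142, 0.001, -2.901]
force: [1.1, -0.1, 0.3]
opening: 0.0
```

View pics/scene3.png

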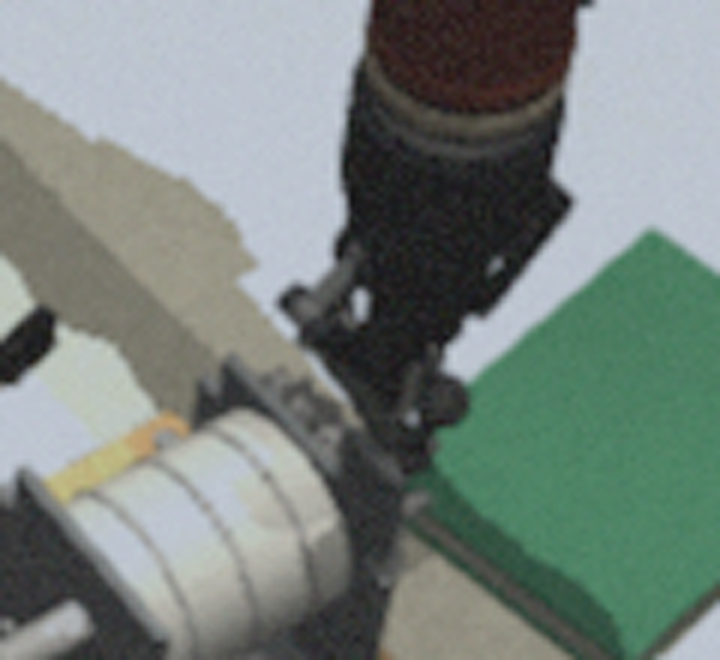

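```bash
python3 -m handwheel '[[[8,2,0],0],[[8,2,0],0],[[8,2,0],0],[[8,2,0],0],[[6,1.5,0],0]]'
python3 -m handwheel '[[[0,0,0],0],[[0,0,0],0]]'
python3 - <<'E'
from h import *
crop(camera('scene')[:,:,::-1],320,110,440,220,6,'pics/scene4.png')
E
```

```text
clock: 3.75
tcp_pos: [0.6329, 0.1863, 0.2072]
orientation: [3.142, 0.001, -2.901]
force: [-0.4, 0.1, -0.5]
opening: 0.0
clock: 3.95
tcp_pos: [0.6319, 0.186, 0.2071]
orientation: [-3.142, -0.0, -2.901]
force: [0.2, -0.0, 0.5]
opening: 0.002
```

View pics/scene4.png

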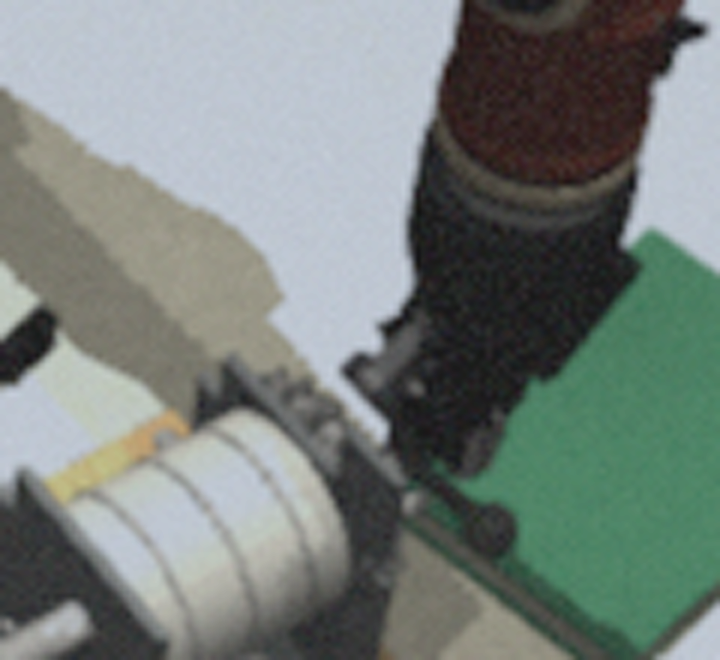

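```bash
python3 -m handwheel '[[[0,0,45],0],[[0,0,48],0],[[-18,-42,0],0],[[-18,-42,0],0],[[-18,-42,0],0]]'
python3 -m handwheel '[[[-19,-42,0],0],[[-19,-43,0],0],[[0,0,-30],0],[[0,0,-20],0],[[0,0,0],0]]'
python3 - <<'E'
from h import *
s=state();m=camera_model('wrist')
i=camera('wrist')[:,:,::-1];j=camera('scene')[:,:,::-1]
crop(j,280,110,440,260,5,'pics/scene5.png')
cv2.imwrite('pics/wrist5.png',cv2.convertScaleAbs(i,alpha=1.6))
a=np.radians(-22)
print(projw(m,[.5728,-.0176,.1858]),s['tcp_pos'])
E
```

```text
clock: 4.5
tcp_pos: [0.577, 0.0587, 0.3009]
orientation: [-3.141, 0.001, -2.9]
force: [1.7, -0.7, -0.2]
opening: -0.003
clock: 5.0
tcp_pos: [0.5374, -0.0253, 0.2481]
orientation: [3.14, -0.006, -2.902]
force: [-0.3, 0.8, -1.3]
opening: 0.001
[[316.81239218 258.02860415]] [ 0.53744102 -0.02531035  0.24809367]
```

View pics/scene5.png

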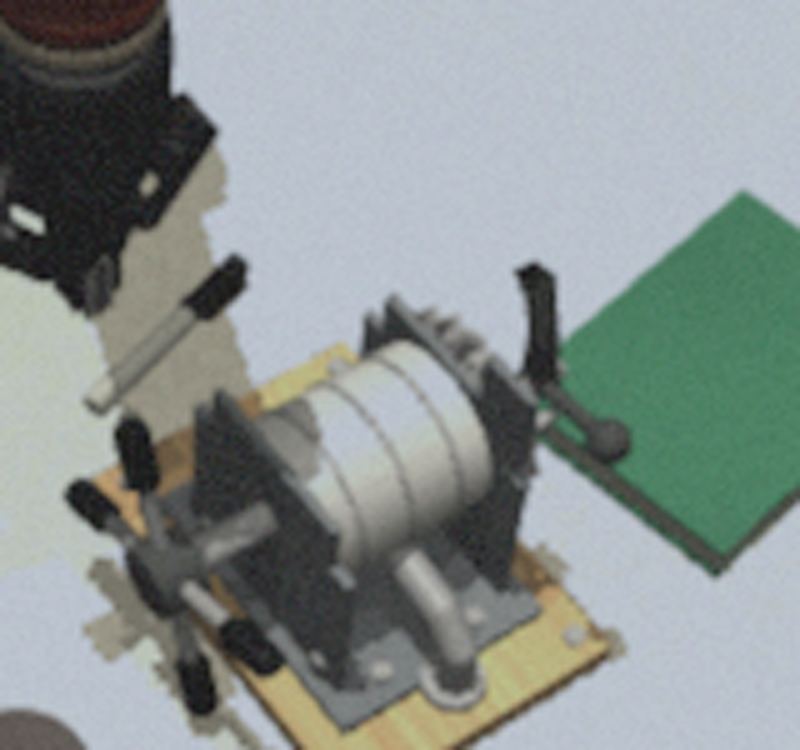

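View pics/wrist5.png

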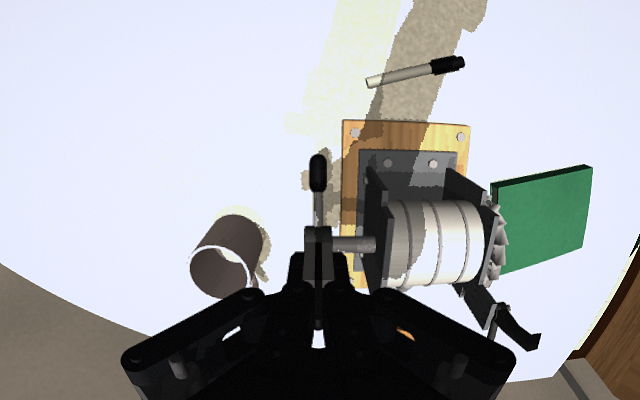

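```bash
python3 -m handwheel '[[[0,0,-30],0],[[0,0,-28],0],[[0,0,-15],0],[[0,0,-5],0],[[0,0,0],0]]'
python3 - <<'E'
from h import *
s=state();j=camera('scene')[:,:,::-1]
crop(j,280,150,380,250,6,'pics/scene6.png');print(s['tcp_pos'],s['force'])
E
```

```text
clock: 5.6
tcp_pos: [0.5406, -0.0247, 0.1729]
orientation: [-3.141, 0.001, -2.9]
force: [-0.1, -0.8, 0.6]
opening: 0.003
[ 0.54061225 -0.02468262  0.17290503] [-0.13940237 -0.82009443  0.5615727 ]
```

View pics/scene6.png

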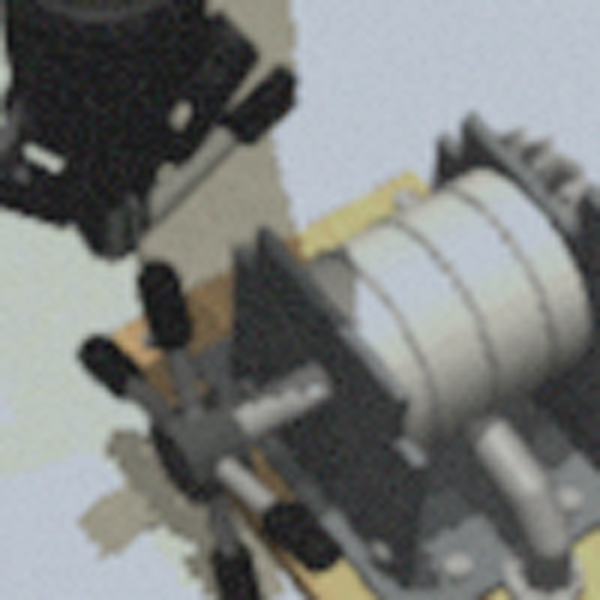

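```bash
python3 -m handwheel '[[[5,1.2,0],0],[[5,1.2,0],0],[[5,1.2,0],0],[[5,1.2,0],0],[[5,1.2,0],0]]'
python3 -m handwheel '[[[0,0,0],0]]'
python3 - <<'E'
from h import *
s=state();j=camera('scene')[:,:,::-1]
crop(j,280,150,380,250,6,'pics/scene7.png');print(s['tcp_pos'],s['force'])
E
```

```text
clock: 6.15
tcp_pos: [0.5644, -0.0192, 0.1723]
orientation: [3.142, -0.002, -2.901]
force: [-3.5, -0.8, 3.8]
opening: 0.004
clock: 6.25
tcp_pos: [0.5658, -0.0189, 0.1722]
orientation: [-3.141, 0.001, -2.901]
force: [-1.4, -0.5, 1.7]
opening: 0.002
[ 0.56577968 -0.01885754  0.17222455] [-1.37135178 -0.49783991  1.71544935]
```

View pics/scene7.png

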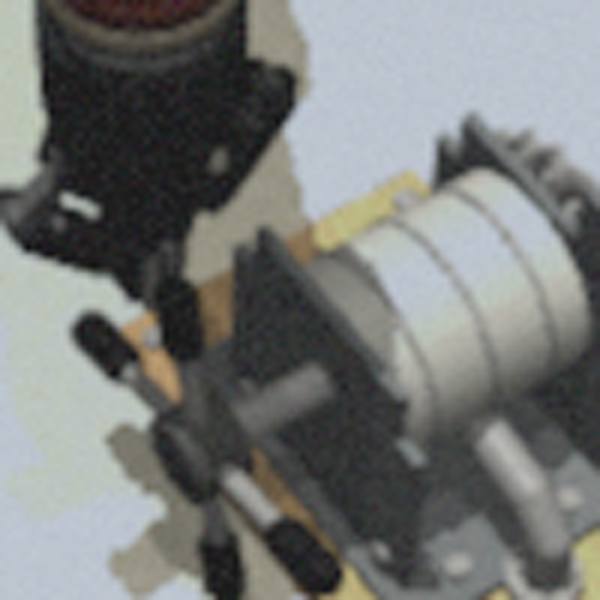

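```bash
cat >> h.py <<'E'
def W(p,L):
    c,s=np.cos(p[2]),np.sin(p[2]);return L@np.array([[c,-s,0],[s,c,0],[0,0,1]]).T+np.r_[p[:2],0]
def ends(phi,r=.086):
    a=np.radians([-20,70,160,250])+phi
    return W(np.load('pose.npy'),np.c_[r*np.sin(a),-.115+0*a,.105+r*np.cos(a)])
def capmask(phi,cam,shape=(400,640)):
    m=camera_model(cam);A=proj(m,ends(phi,.046));B=proj(m,ends(phi,.086));return A,B
E
python3 - <<'E'
from h import *
m=camera_model('scene')
for phi in(-.05,0,.05,.1,.15,.2,.25,.3,.393):print(phi,((proj(m,ends(phi,.090))-[280,150])*6).round(0).astype(int).tolist())
E
```

```text
-0.05 [[149, 271], [318, 550], [244, 609], [90, 354]]
0 [[154, 275], [320, 559], [238, 604], [88, 346]]
0.05 [[160, 281], [322, 567], [232, 598], [86, 338]]
0.1 [[167, 287], [323, 575], [227, 592], [84, 331]]
0.15 [[173, 293], [324, 582], [221, 586], [83, 323]]
0.2 [[179, 299], [325, 589], [215, 579], [81, 316]]
0.25 [[186, 307], [326, 596], [209, 572], [80, 309]]
0.3 [[192, 314], [326, 602], [203, 565], [80, 302]]
0.393 [[204, 329], [325, 613], [193, 551], [79, 291]]
```

```bash
python3 -m handwheel '[[[3,0.7,0],0],[[3,0.7,0],0],[[2,0.5,0],0],[[0,0,0],0],[[0,0,0],0]]'
python3 - <<'E'
from h import *
s=state();j=camera('scene')[:,:,::-1]
crop(j,280,150,380,250,6,'pics/scene8.png');print(s['tcp_pos'],s['force'])
E
```

```text
clock: 6.8
tcp_pos: [0.5734, -0.017, 0.1723]
orientation: [-3.141, 0.001, -2.901]
force: [-1.7, 0.1, 1.0]
opening: -0.001
[ 0.5734492  -0.01700271  0.17230507] [-1.71574195  0.146001    0.96004948]
```

View pics/scene8.png

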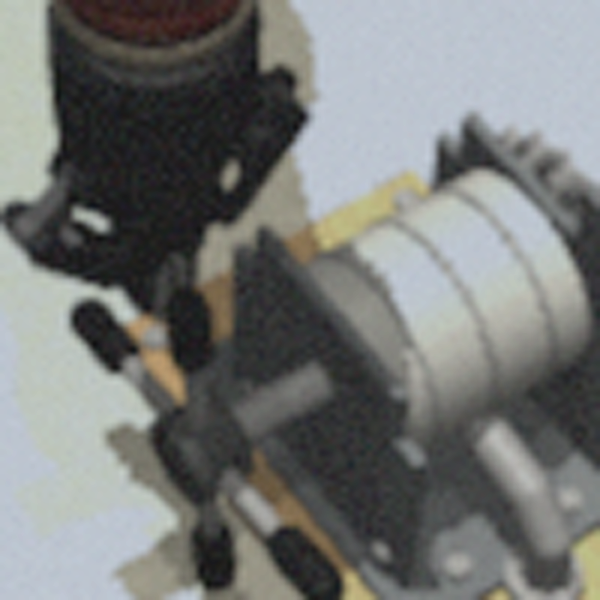

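```bash
python3 -m handwheel '[[[-10,-2.5,0],0],[[0,0,45],0],[[0,0,45],0],[[0,0,40],0],[[10,40,0],0]]'
python3 -m handwheel '[[[13,41,0],0],[[13,41,0],0],[[13,41,0],0],[[12,41,0],0],[[0,0,0],0]]'
python3 - <<'E'
from h import *
s=state();i=camera('wrist')[:,:,::-1]
cv2.imwrite('pics/wrist9.png',cv2.convertScaleAbs(i[100:320,200:450],alpha=1.6));print(s['tcp_pos'])
crop(camera('scene')[:,:,::-1],280,110,440,260,5,'pics/scene9.png')
E
```

```text
clock: 7.35
tcp_pos: [0.576, 0.0126, 0.3096]
orientation: [-3.133, 0.014, -2.914]
force: [1.0, -1.5, 0.5]
opening: -0.003
clock: 7.85
tcp_pos: [0.6229, 0.194, 0.301]
orientation: [3.134, 0.001, -2.889]
force: [-0.4, 0.0, -0.5]
opening: -0.004
[0.62289264 0.19397169 0.30100917]
```

View pics/wrist9.png

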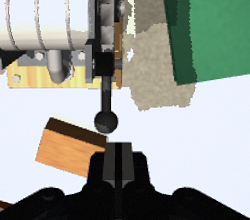

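View pics/scene9.png

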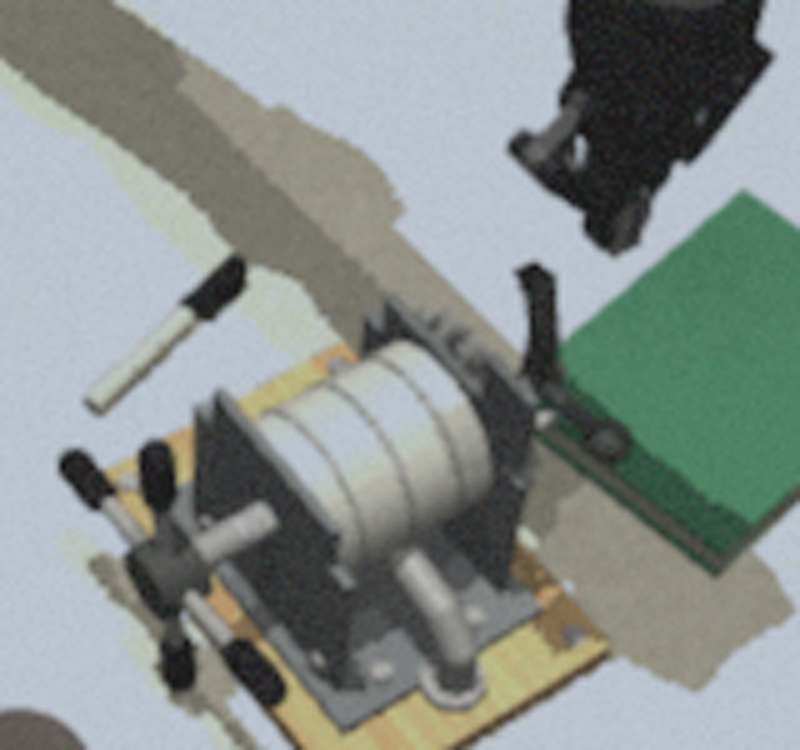

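```bash
python3 -m handwheel '[[[0,0,0],0],[[0,0,0],0]]'
python3 - <<'E'
from h import *
s=state();i=camera('wrist')[:,:,::-1];p=np.load('pose.npy')
cv2.imwrite('pics/wrist10.png',cv2.convertScaleAbs(i[100:320,200:450],alpha=1.6));print(s['tcp_pos'])
c,si=np.cos(p[2]),np.sin(p[2]);d=s['tcp_pos'][:2]-p[:2];print('local',c*d[0]+si*d[1],-si*d[0]+c*d[1])
E
```

```text
clock: 8.15
tcp_pos: [0.6241, 0.1822, 0.3026]
orientation: [-3.14, 0.0, -2.904]
force: [0.4, 0.4, 0.1]
opening: -0.002
[0.62410945 0.18216542 0.30262387]
local 0.06795944527870254 0.06678712611781719
```

View pics/wrist10.png

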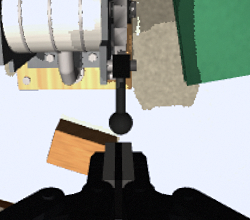

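```bash
python3 -m handwheel '[[[0,0,-35],0],[[0,0,-35],0],[[0,0,-17],0],[[0,0,-5],0],[[0,0,0],0]]'
python3 -m handwheel '[[[-8,-2,0],0],[[-8,-2,0],0],[[-8,-2,0],0],[[-8,-2,0],0],[[-6,-1.5,0],0]]'
python3 - <<'E'
from h import *
crop(camera('scene')[:,:,::-1],320,110,440,220,6,'pics/scene11.png')
E
```

```text
clock: 8.7
tcp_pos: [0.624, 0.1835, 0.2102]
orientation: [-3.141, -0.001, -2.902]
force: [-0.1, -0.5, 0.3]
opening: 0.005
clock: 9.2
tcp_pos: [0.5849, 0.1747, 0.2108]
orientation: [3.142, 0.0, -2.901]
force: [-0.8, -0.6, -0.6]
opening: 0.001
```

View pics/scene11.png

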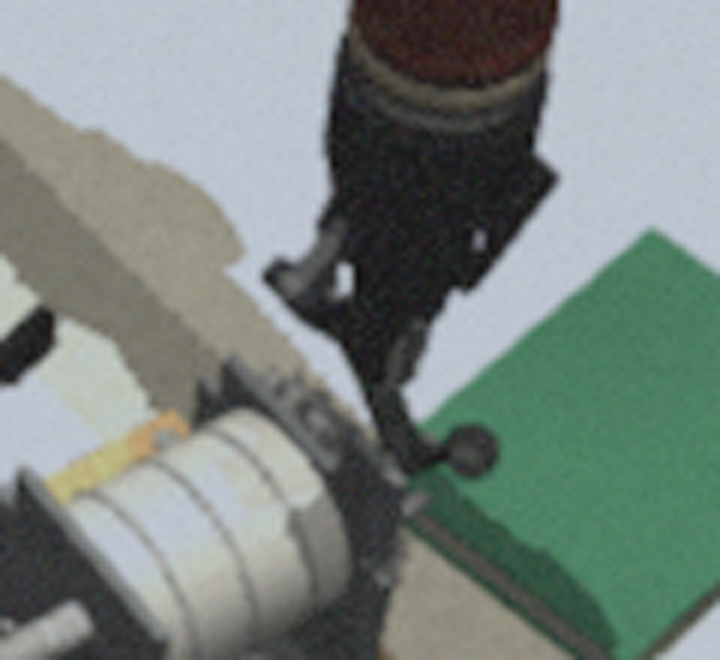

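```bash
python3 -m handwheel '[[[-6,-1.5,0],0],[[-6,-1.5,0],0],[[-6,-1.5,0],0],[[-4,-1,0],0],[[0,0,0],0]]'
python3 - <<'E'
from h import *
crop(camera('scene')[:,:,::-1],320,110,440,220,6,'pics/scene12.png')
E
```

```text
clock: 9.75
tcp_pos: [0.5634, 0.1693, 0.2104]
orientation: [-3.142, -0.0, -2.901]
force: [0.6, 0.1, 0.1]
opening: 0.001
```

View pics/scene12.png

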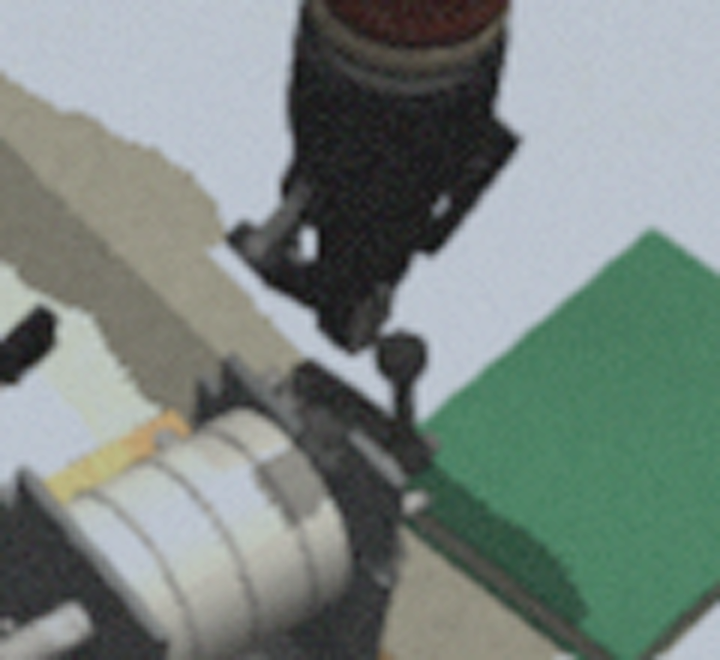

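```bash
python3 -m handwheel '[[[-4,-1,0],0],[[0,0,45],0],[[0,0,47],0],[[0,-45,0],0],[[0,-45,0],0]]'
python3 -m handwheel '[[[0,-45,0],0],[[-2,-45,0],0],[[-2,-10,0],0],[[0,0,0],0],[[0,0,0],0]]'
python3 - <<'E'
from h import *
s=state();print(s['tcp_pos'])
crop(camera('scene')[:,:,::-1],280,110,440,260,5,'pics/scene13.png')
cv2.imwrite('pics/wrist13.png',cv2.convertScaleAbs(camera('wrist')[:,:,::-1],alpha=1.6))
E
```

```text
clock: 10.3
tcp_pos: [0.5607, 0.0792, 0.3042]
orientation: [3.142, 0.005, -2.897]
force: [0.3, -1.2, -0.4]
opening: -0.002
clock: 10.8
tcp_pos: [0.556, -0.0197, 0.3022]
orientation: [3.14, 0.0, -2.899]
force: [-0.1, 0.5, 0.2]
opening: -0.002
[ 0.55598764 -0.01974491  0.30223906]
```

View pics/scene13.png

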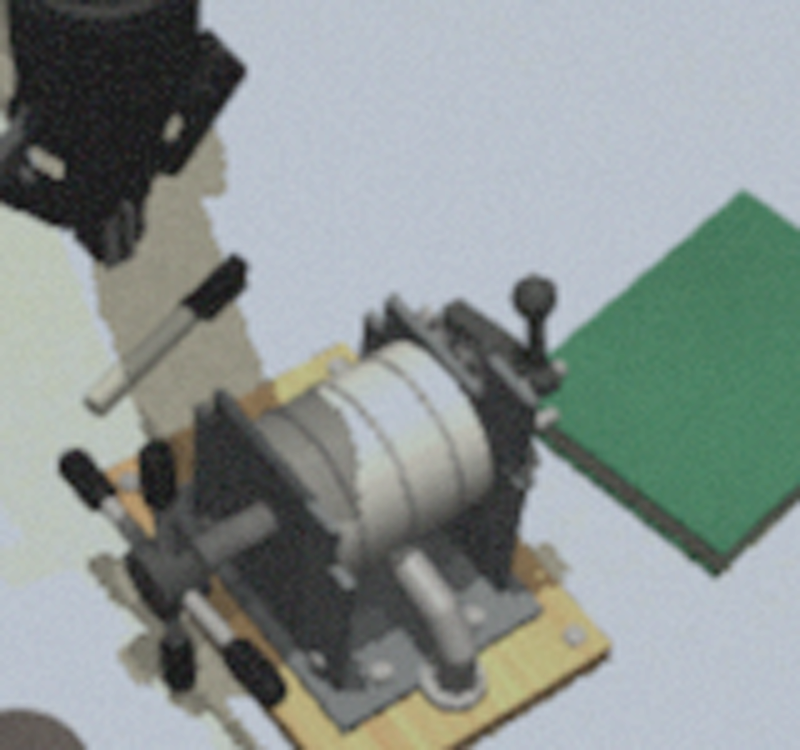

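View pics/wrist13.png

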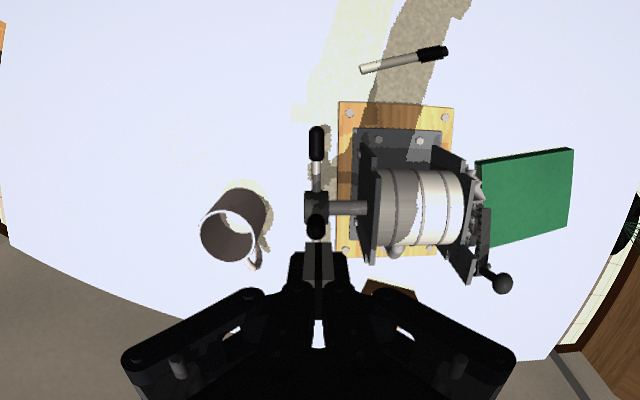

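```bash
python3 -m handwheel '[[[0,0,-45],0],[[0,0,-45],0],[[0,0,-30],0],[[0,0,-10],0],[[0,0,0],0]]'
python3 -m handwheel '[[[5,1.2,0],0],[[5,1.2,0],0],[[4,1,0],0],[[3,0.7,0],0],[[3,0.7,0],0]]'
python3 -m handwheel '[[[2,0.5,0],0],[[2,0.5,0],0],[[0,0,0],0]]'
```

```text
clock: 11.4
tcp_pos: [0.5555, -0.02, 0.1712]
orientation: [3.14, -0.003, -2.899]
force: [0.3, 0.2, 0.6]
opening: -0.004
clock: 11.9
tcp_pos: [0.5752, -0.017, 0.1727]
orientation: [3.141, -0.002, -2.901]
force: [-3.4, -0.7, 2.3]
opening: 0.001
clock: 12.2
tcp_pos: [0.58, -0.0159, 0.1723]
orientation: [-3.142, -0.0, -2.901]
force: [-1.7, 0.1, 2.3]
opening: -0.002
```

```bash
python3 -m handwheel '[[[1.5,0.4,0],0],[[1.5,0.4,0],0],[[0,0,0],0]]'
python3 - <<'E'
from h import *
s=state();print(s['tcp_pos'],s['force'])
crop(camera('scene')[:,:,::-1],280,110,440,260,5,'pics/scene14.png')
E
```

```text
clock: 12.5
tcp_pos: [0.5832, -0.015, 0.1723]
orientation: [-3.141, 0.0, -2.901]
force: [-1.9, -2.1, 1.3]
opening: -0.005
[ 0.58323702 -0.0150244   0.17230603] [-1.86757659 -2.07732237  1.3483365 ]
```

View pics/scene14.png

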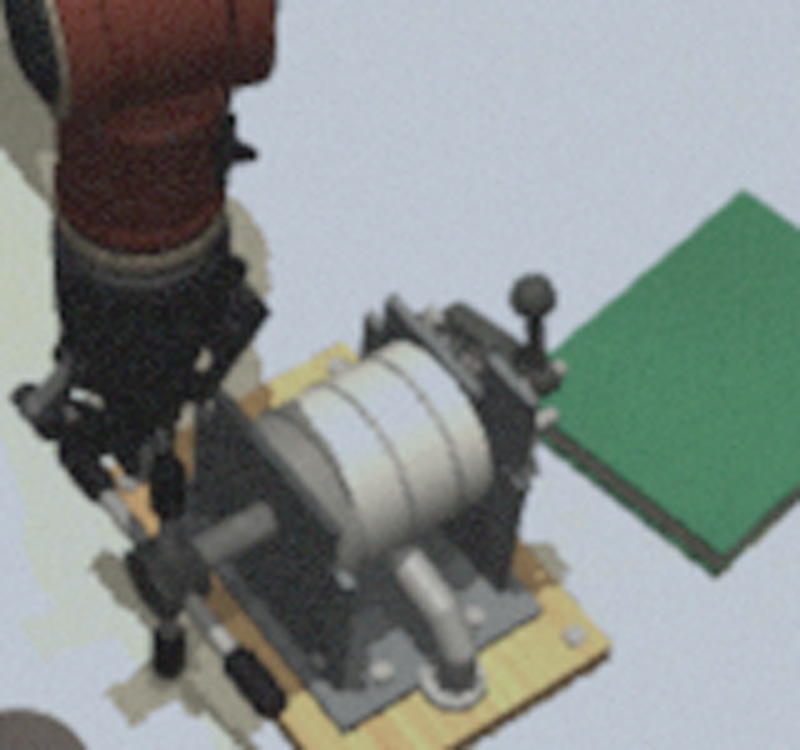

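```bash
python3 -m handwheel '[[[1,0.25,0],0],[[0,0,0],0]]'; python3 -m handwheel '[[[1,0.25,0],0],[[0,0,0],0]]'; python3 -m handwheel '[[[1,0.25,0],0],[[0,0,0],0]]'
```

```text
clock: 12.75
tcp_pos: [0.5839, -0.0148, 0.1723]
orientation: [-3.141, -0.0, -2.901]
force: [-3.0, -1.3, 0.9]
opening: -0.001
clock: 12.95
tcp_pos: [0.5849, -0.0146, 0.1723]
orientation: [-3.141, -0.0, -2.901]
force: [-3.3, -0.6, 2.9]
opening: 0.001
clock: 13.15
tcp_pos: [0.586, -0.0143, 0.1723]
orientation: [-3.141, 0.0, -2.901]
force: [-2.7, 0.1, 2.4]
opening: -0.004
```

```bash
python3 -m handwheel '[[[1,0.25,0],0],[[0,0,0],0]]'; python3 -m handwheel '[[[1,0.25,0],0],[[0,0,0],0]]'
python3 - <<'E'
from h import *
s=state();print(s['tcp_pos'],s['force'])
crop(camera('scene')[:,:,::-1],280,170,380,260,6,'pics/scene15.png')
E
```

```text
clock: 13.35
tcp_pos: [0.587, -0.014, 0.1723]
orientation: [-3.141, 0.0, -2.901]
force: [-3.0, -0.8, 2.1]
opening: 0.002
clock: 13.55
tcp_pos: [0.5872, -0.014, 0.1723]
orientation: [3.142, -0.002, -2.901]
force: [-4.6, -0.3, 4.4]
opening: 0.001
[ 0.58720968 -0.01400156  0.17227289] [-4.62073227 -0.27759372  4.38753137]
```

View pics/scene15.png

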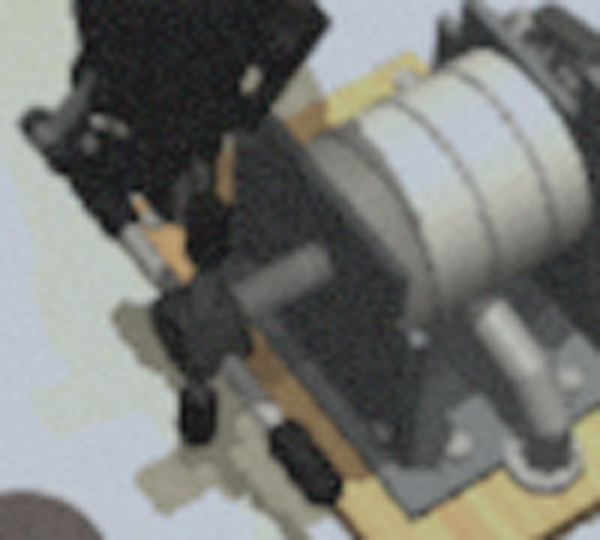

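```bash
python3 -m handwheel '[[[1,0.25,0],0],[[0,0,0],0]]'; python3 -m handwheel '[[[0.5,0.1,0],0],[[0,0,0],0]]'
```

```text
clock: 13.8
tcp_pos: [0.5873, -0.014, 0.1723]
orientation: [3.141, -0.004, -2.901]
force: [-6.6, -1.3, 4.6]
opening: 0.003
clock: 14.0
tcp_pos: [0.5873, -0.014, 0.1723]
orientation: [3.141, -0.005, -2.902]
force: [-8.1, -2.5, 6.2]
opening: -0.003
```

```bash
python3 -m handwheel '[[[-4,-1,0],0],[[-8,-2,0],0],[[-8,-2,0],0],[[0,0,40],0],[[0,0,45],0]]'
python3 -m handwheel '[[[-20,0,45],0],[[-40,0,20],0],[[-40,0,0],0],[[0,0,0],0],[[0,0,0],0]]'
python3 - <<'E'
from h import *
j=camera('scene')[:,:,::-1]
crop(j,280,110,440,260,5,'pics/scene16.png')
crop(camera('top')[:,:,::-1],245,155,365,275,5,'pics/top16.png')
cv2.imwrite('pics/wrist16.png',cv2.convertScaleAbs(camera('wrist')[:,:,::-1],alpha=1.6))
m=camera_model('scene');mt=camera_model('top')
for phi in(.3,.35,.393,.44):print(phi,((proj(m,ends(phi,.095))-[280,110])*5).round(0).astype(int).tolist(),((proj(mt,ends(phi,.095))-[245,155])*5).round(0).astype(int).tolist())
print(state()['tcp_pos'],state()['force'])
E
```

```text
clock: 14.5
tcp_pos: [0.568, -0.0184, 0.2566]
orientation: [3.14, -0.004, -2.901]
force: [0.6, -0.3, 0.5]
opening: 0.005
clock: 15.0
tcp_pos: [0.469, -0.0184, 0.3228]
orientation: [-3.141, 0.002, -2.901]
force: [0.6, -0.8, 0.5]
opening: -0.002
0.3 [[160, 455], [278, 709], [170, 676], [61, 446]] [[496, 226], [444, 58], [476, 245], [527, 417]]
0.35 [[165, 462], [277, 714], [165, 670], [61, 440]] [[494, 217], [443, 59], [478, 253], [528, 417]]
0.393 [[170, 468], [277, 718], [160, 664], [60, 436]] [[492, 208], [443, 61], [480, 260], [528, 417]]
0.44 [[176, 475], [276, 722], [156, 657], [60, 431]] [[489, 199], [443, 63], [482, 268], [529, 417]]
[ 0.47057372 -0.01833631  0.32218128] [ 0.86403328  0.133572   -0.33770217]
```

View pics/scene16.png

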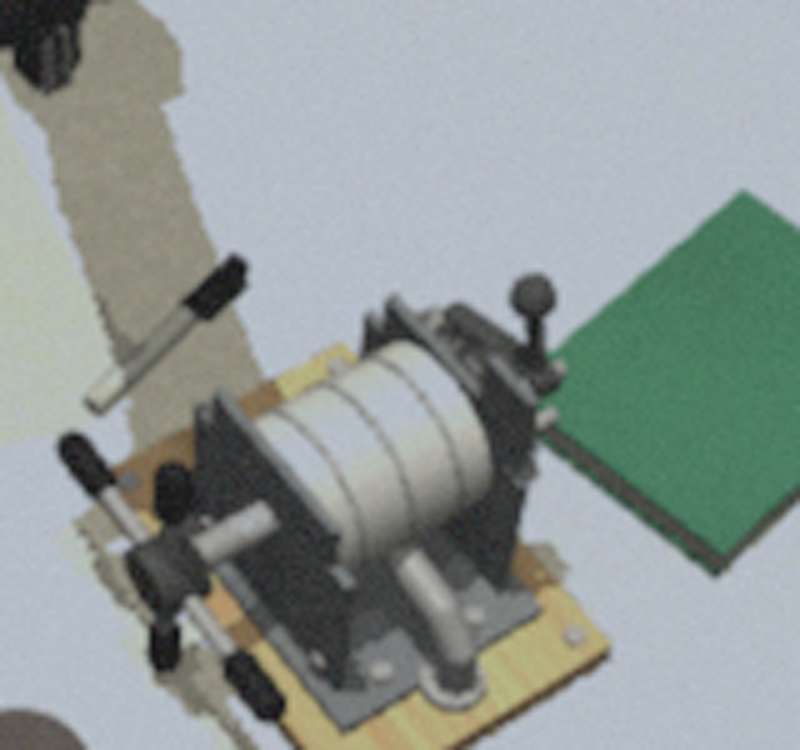

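View pics/top16.png

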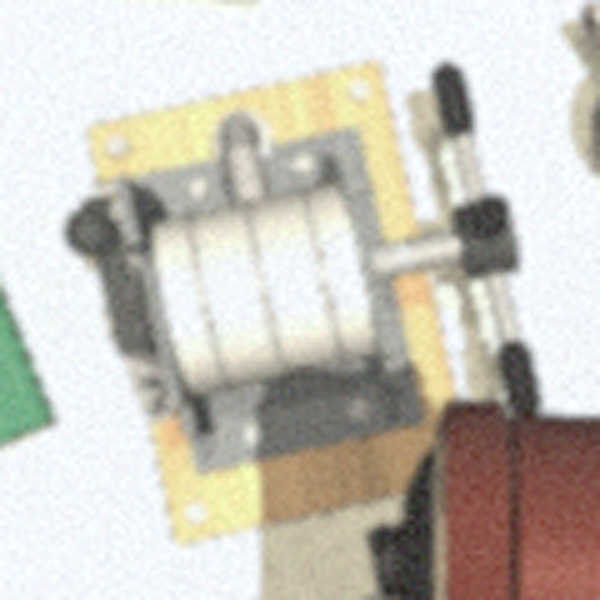

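View pics/wrist16.png

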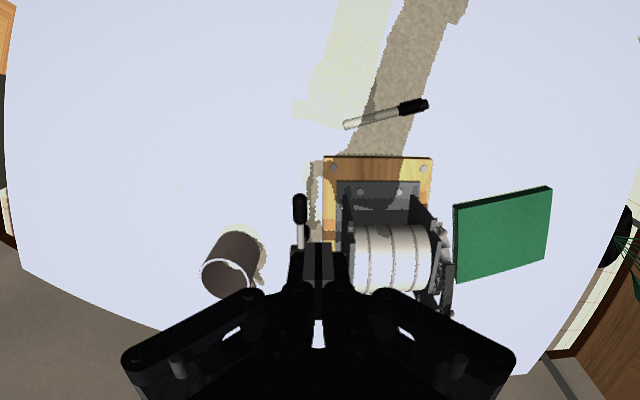

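Run:
```python
from h import *
a=cv2.imread('pics/scene0.png');b=camera('scene')[:,:,::-1].copy()
for nm,(x0,y0,x1,y1) in dict(knob=(378,160,396,180),board=(345,215,400,270),pawlarm=(365,165,390,190),box=(380,258,430,300),mug=(262,248,314,300),marker=(292,155,335,197)).items():
    A=cv2.cvtColor(a[y0:y1,x0:x1],6).astype(np.float32);B=cv2.cvtColor(b[y0:y1,x0:x1],6).astype(np.float32)
    print(nm,np.round(cv2.phaseCorrelate(A,B,cv2.createHanningWindow(A.shape[::-1],cv2.CV_32F)),2) if 0 else (np.round(cv2.phaseCorrelate(A,B,cv2.createHanningWindow(A.shape[::-1],cv2.CV_32F))[0],2)))
print(state()['clock'])
```

```text
knob [0.34 0.03]
board [0.01 0.01]
pawlarm [0.97 0.48]
box [-0.15  0.54]
mug [-0.04 -0.09]
marker [0.69 0.52]
15.2
```

Run:
```python
from h import *
m=camera_model('scene');p=np.load('pose.npy')
def K(t):
    a=np.radians(-15)+t;return proj(m,W(p,np.array([[.046+.052*np.sin(a),.068,.178+.052*np.cos(a)]])))[0]
print('d px per .04',K(.04)-K(0),'.12',K(.12)-K(0))
def cen(b):
    g=cv2.GaussianBlur(cv2.cvtColor(b,6),(3,3),0)[158:176,377:397].astype(float);w=np.clip(110-g,0,60);w[-3:]=0
    y,x=np.mgrid[158:176,377:397];return np.round([(w*x).sum()/w.sum(),(w*y).sum()/w.sum()],2)
a=cv2.imread('pics/scene0.png');print(cen(a))
for _ in range(3):print(cen(camera('scene')[:,:,::-1].copy()))
crop(a,360,155,400,185,10,'pics/ka.png');crop(camera('scene')[:,:,::-1].copy(),360,155,400,185,10,'pics/kb.png')
cv2.imwrite('pics/kab.png',np.hstack([cv2.imread('pics/ka.png'),cv2.imread('pics/kb.png')]))
```

```text
d px per .04 [0.56542865 0.43265415] .12 [1.70122811 1.38041712]
[386.11 168.4 ]
[386.11 168.64]
[386.11 168.62]
[386.11 168.64]
```

View pics/kab.png

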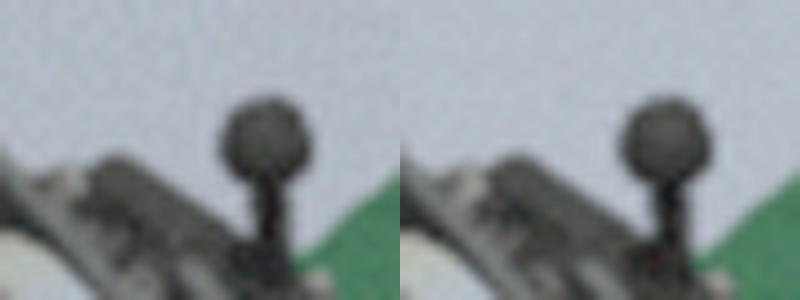

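```bash
python3 -c "
from cell import *
print(state()['force'],close_job())"
```

```text
the job is handed in; nothing more can be done
[-0.79514917 -0.26714987  0.29862683] None
```

The winch is let down one notch: the pawl is fully down in the next notch, the wheel is backed up against it, and the hand is clear. I handed the job in at about 15.5 s on the robot clock; the hand-in reports no verdict.

**What I did:**
1. Threw the pawl back with a shut finger in the V.
2. Pushed the hand wheel back to about 0.22 rad.
3. Brought the pawl down onto the tooth back and drew the finger out.
4. Pushed the wheel on until it stopped against the pawl. The tool stopped advancing and the force readings rose to about 10 N, well under the 40 N limit.
5. Backed the hand off and raised it clear.

**Last checks:**
- **Wheel:** the grip ends in the scene picture match a wheel angle of about 0.39 rad (one notch is 0.393).
- **Pawl:** the knob is within about 0.25 px of its starting place. A pawl angle of 0.04 rad would move it about 0.7 px.
- **Hand:** the tool is about 13 cm above and well back from the winch, with force readings at noise level.
- **Other objects:** I never touched the book, marker, mug or card box, and the ones in view showed no change. An automatic image comparison gave sub-pixel shifts for the marker (about 0.9 px) and card box (about 0.6 px). I put these down to shadows and noise, and did not check further; they are far below 25 mm.

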